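# Load the cell test board

## Task

Finish loading the test board: put the two loose long battery cells into the two long holders, and move the short cell that was left by mistake in a long holder into the empty short holder. Every cell must lie fully down in its pocket with its button (plus) end at the brass-tongue end of its holder. Leave the short cell that is already right, and everything else on the bench, where they are, and do not knock the bottle over.

Things in the scene. Friction and masses are not known exactly. Their poses are not given: they have to be found in the camera images.
- long_cell_a: Long battery cell, a cylinder 18 mm in diameter, 65 mm long with its button, lying on its side; dark sleeve, weighs under 70 g. Origin on the axis at mid-length, 9 mm above what it lies on; x runs along the cell towards the plus end. The minus end is flat. Does not roll by itself. Starts in any position and direction on the open bench or in the tray's larger compartment.
- long_cell_a_plus (a point): Tip of that cell's plus button, on the axis, 32.5 mm from its origin. The button is metal, 8 mm wide, 2 mm high, with a white washer, and a groove runs round the sleeve near this end.
- long_cell_b: Long battery cell, a cylinder 18 mm in diameter, 65 mm long with its button, lying on its side; dark sleeve, weighs under 70 g. Origin on the axis at mid-length, 9 mm above what it lies on; x runs along the cell towards the plus end. The minus end is flat. Does not roll by itself. Starts in any position and direction on the open bench or in the tray's larger compartment.
- long_cell_b_plus (a point): Tip of that cell's plus button, on the axis, 32.5 mm from its origin. The button is metal, 8 mm wide, 2 mm high, with a white washer, and a groove runs round the sleeve near this end.
- short_cell_a: Short battery cell, a cylinder 18 mm in diameter, 35 mm long with its button, lying on its side; dark sleeve, weighs under 70 g. Origin on the axis at mid-length, 9 mm above what it lies on; x runs along the cell towards the plus end. The minus end is flat. Does not roll by itself. Already lies correctly in a short holder (short_holder_a).
- short_cell_b: Short battery cell, a cylinder 18 mm in diameter, 35 mm long with its button, lying on its side; dark sleeve, weighs under 70 g. Origin on the axis at mid-length, 9 mm above what it lies on; x runs along the cell towards the plus end. The minus end is flat. Does not roll by itself. Starts lying wrongly in one of the long holders (long_holder_a), anywhere along its pocket.
- short_cell_a_plus (a point): Tip of that cell's plus button, on the axis, 17.5 mm from its origin. The button is metal, 8 mm wide, 2 mm high, with a white washer, and a groove runs round the sleeve near this end.
- short_cell_b_plus (a point): Tip of that cell's plus button, on the axis, 17.5 mm from its origin. The button is metal, 8 mm wide, 2 mm high, with a white washer, and a groove runs round the sleeve near this end.
- long_holder_a: Long black open-topped holder, fixed on the board. Origin under its centre, x along the cell towards the plus end. Pocket 70 mm long (x), 21 mm wide (y), floor at z = 3 mm; side rails 2.5 mm thick with tops only at z = 8 mm, so fingers can straddle the cell above them; end walls 3 mm thick, tops at z = 19 mm. A seated cell's axis is at z = 12 mm. Takes either long cell.
- long_holder_b: Long black open-topped holder, fixed on the board. Origin under its centre, x along the cell towards the plus end. Pocket 70 mm long (x), 21 mm wide (y), floor at z = 3 mm; side rails 2.5 mm thick with tops only at z = 8 mm, so fingers can straddle the cell above them; end walls 3 mm thick, tops at z = 19 mm. A seated cell's axis is at z = 12 mm. Takes either long cell.
- short_holder_a: Short black open-topped holder, fixed on the board. Origin under its centre, x along the cell towards the plus end. Pocket 40 mm long (x), 21 mm wide (y), floor at z = 3 mm; side rails 2.5 mm thick with tops only at z = 8 mm, so fingers can straddle the cell above them; end walls 3 mm thick, tops at z = 19 mm. A seated cell's axis is at z = 12 mm. Takes either short cell.
- short_holder_b: Short black open-topped holder, fixed on the board. Origin under its centre, x along the cell towards the plus end. Pocket 40 mm long (x), 21 mm wide (y), floor at z = 3 mm; side rails 2.5 mm thick with tops only at z = 8 mm, so fingers can straddle the cell above them; end walls 3 mm thick, tops at z = 19 mm. A seated cell's axis is at z = 12 mm. Takes either short cell.
- board: Fixed white board, 130 x 190 x 10 mm, origin under its centre. The four holders stand on it side by side along its y, 44 mm apart, in any order, pointing to its +x or -x. A flat brass tongue, 14 mm long, sticks out beyond each holder's plus end only; the minus end has a small coil spring inside and no tongue.
- tray: Fixed low grey tray, 200 x 130 mm, rim 20 mm high and 4 mm thick, with a 4 mm cross wall centred at x = -36 mm. Origin at its centre at bench level; inner floor level with the bench. The larger compartment (x -34 to 96 mm, y -61 to 61 mm) holds a long cell or the standoff.
- bottle: Bystander: closed white bottle, 50 mm diameter, 170 mm tall, standing between the bench cells and the board; easily knocked over. Origin under its centre.
- tape_roll: Bystander: roll of paper tape lying flat, 96 mm outside diameter, 24 mm high. Origin under its centre.
- screwdriver: Bystander: screwdriver, 170 mm long, lying along its x, at most 35 mm high. Origin near its middle, underneath.
- adapter_a: Bystander: small plug adapter, 42 x 16 x 10 mm, in the tray's smaller compartment. Origin under its body.
- adapter_b: Bystander: small plug adapter, 42 x 16 x 10 mm, in the tray's smaller compartment. Origin under its body.
- standoff: Bystander: bare steel hexagonal spacer, 14 mm across flats, 50 mm long plus a 10 mm long 8 mm stud, lying on the bench or in the tray. Not a cell. Origin under its middle, x towards the stud.
- mouse: Bystander: black computer mouse, 100 x 58 x 30 mm, near the robot. Origin under its centre.

How it is judged:
By the outcome, as a careful person would: the job done as asked, in the order asked, and still so for the second after the job is handed in, with the robot touching nothing.
It also fails if it takes over 69 s, if anything falls off the work surface, if the arm or the gripper's body presses on something with over 40 N, if the wrist force passes 120 N, or if a joint passes its speed limit or range.

## Robot

A 7-joint arm with a two-finger parallel gripper is mounted at the origin on the work surface. World frame = base frame: x ahead of the robot, y to its left, z up, the work surface at z = 0. Lengths are in mm, angles in rad, forces in N, time in s.
With the tool pointing down it reaches from about 425 to 875 mm from the base axis. Payload 9.9 kg.
Tool frame: the origin (TCP) lies between the finger pads; the fingertips stand bot.tips_ahead ahead of it and the grasp point (between the pads) lies 5 mm behind it (bot.tips_ahead is the distance from the TCP to the fingertips, in mm); z points along the fingers, y is the line along which they close (so a half turn about z gives the same grasp; the last joint's range is limited). The gripper opens to 85 mm and grips with 20 to 120 N. Pads are 22 mm wide; open, the fingers measure 114 mm over their backs; the gripper's body (76 mm by 85 mm) begins 54 mm behind the grasp point. The pads swing forward as they close: fully open they stand 13 mm farther back than shut.
Start: joints at [-1.391, 0.576, 0.025, 1.437, -0.015, 1.129, -0.057], TCP at [175.999, 651.655, 245.289] pointing down, gripper open.
Joint ranges: [-2.76, 2.76], [-0.34, 2.15], [-1.52, 1.57], [0.19, 2.46], [-1.09, 4.23], [0.17, 1.99], [-2.82, 2.82]. Speed limits (rad/s): [2.22, 2.22, 3.01, 3.01, 3.14, 3.14, 3.14].

## Interface

Orientations are given as [roll, pitch, yaw] about the fixed x, y, z axes, in that order (R = Rz(yaw) Ry(pitch) Rx(roll)).
In Python, from rig import status, vision, ticket, bot gives the robot as it stands. The module is installed in compiled form; this text tells all that it offers.
- The arm moves only by the tool play_rows, never from a script. Its argument "series" is a list of rows, each a list of 6 numbers: the shift along the tool's x, y, z normalised to -1 to 1, where 1 is 20 mm, then the turn, a rotation vector about the tool's x, y, z normalised to -1 to 1, where 1 is 90 degrees. In form: [[tx, ty, tz, rx, ry, rz], ...]. A call has exactly 5 rows; each row shifts and turns the commanded pose from where the row before left it, along the tool's axes as they then stand; what a row does not reach is not made up. A row lasts 1/12 s, in which the tool goes at most 41.7 mm and 7.16 degrees, less where a joint would pass 70% of its speed; a pose out of reach is approached as far as the arm can. A call with a number of a shift or a turn outside -1 to 1 is refused whole. A call with a gripper value outside its range is refused whole. "hand" is the opening, from 0 (shut) to 1 (fully open), set as the call begins (left out, the last holds). The fingers move at their own pace and stop on an object; the grip force is fixed at half the most. Time passes only in rows, so rows that do not move let the fingers close, or fill a call up. It gives the time, the measured TCP pose, the force, the opening and the grip force at its end, in the units of the state.
- status.observe(): the state, without advancing time (a new reading comes with each control period).
- vision.read_camera(name): name is "scene" or "top" or "wrist"; returns (picture, depth): 400x640x3 uint8, blue, green, red; 400x640 float32, mm along the optical axis (not along the pixel's ray), 0 where there is no reading.
- vision.calibration(name): a dict with "intrinsics" (3x3 intrinsics, pixels), "pose" (4x4, takes a point from camera to world coordinates). Camera axes: x right, y up, looking along -z (the intrinsics and any distortion apply to the point x, -y, -z); pixel columns grow to the right and rows downward; lengths in mm; the calibration is good to about 2 mm. A picture is of the moment at which its call begins: read the wrist's pose just before it. calibration takes no time and is no camera call; for the wrist camera it gives the pose at the moment of the call.
- ticket.job_done(): hands the job in; it is judged then, once.
The state is a dict: "clock": time; "q": joint angles; "dq": joint speeds; "tau": joint torques, N m; "ee_pos": TCP position; "eef_rot": TCP orientation; "ft_force": force on the tool from outside, world axes, zero at the start; "torque": the same for the moment, N m; "opening": opening from 0.0 (shut) to 1.0 (fully open); "grasp_force": force on a finger pad.
Only numpy, scipy, OpenCV 4.12 (cv2) and the standard library are available. Lean on these libraries where they do the work, as an engineer would, in place of code of your own. Each camera call takes 0.05 s, during which the arm holds its last target. There are 200 camera calls.

## Working session

There is one attempt and no reset: what is moved stays moved. The work goes in short steps, Python scripts to look and compute and a tool call to move; the robot and the scene stay as the last step left them, time stands still between calls to the robot, and variables do not carry over. Pictures are saved under pics/ and viewed, at most 10 in all, crops included, and the job is handed in when it is done.

Besides the shell and the picture viewer there is one more tool, called by a JSON object that holds its "api" and its "payload". play_rows: Moves the arm, as the interface text tells. Scaled input: -1 to 1 covers 20 mm each way for a shift and 90 degrees each way for a turn. Its arguments: {"type":"object","properties":{"series":{"type":"array"},"hand":{"type":"number"}},"required":["series"]}

```bash
mkdir -p pics; ls; python3 - <<'E'
from rig import status, vision, ticket, bot
import cv2, numpy as np
print(status.observe(), bot.tips_ahead)
for n in ("top","scene"):
    im,d=vision.read_camera(n); c=vision.calibration(n)
    cv2.imwrite(f"pics/{n}0.png",im); np.savez(f"{n}0.npz",im=im,d=d,K=c["intrinsics"],P=c["pose"])
    print(n,{k:np.round(v,3).tolist() if hasattr(v,'shape') or isinstance(v,list) else v for k,v in c.items()}, d.min(), d.max())
E
```

```text
pics
{'clock': 0.0, 'q': array([-1.39080954,  0.57650645,  0.02483605,  1.43792894, -0.01499746,
        1.12897097, -0.05650749]), 'dq': array([ 1.11035049e-03,  2.27730195e-04,  1.11826068e-03, -2.75845031e-05,
       -5.53078826e-04, -1.12240437e-03, -1.24035026e-03]), 'tau': array([ 1.66105092e-04, -7.65748000e+01,  2.25052156e+00, -2.85972011e+01,
        1.52961072e-02,  1.27821841e-02,  1.70316633e-05]), 'ee_pos': array([175.87585949, 651.23844264, 244.45230824]), 'eef_rot': array([-3.13996548e+00,  8.24105761e-05,  2.87784009e+00]), 'ft_force': array([1.11460467, 0.21160624, 0.61335384]), 'torque': array([ 0.04785722, -0.04932486,  0.01525115]), 'grasp_force': 0.0, 'opening': 1.000075720351961} 14.0
top {'intrinsics': [[365.563, 0.0, 318.196], [0.0, 365.563, 198.667], [0.0, 0.0, 1.0]], 'pose': [[-0.025, 0.984, -0.177, 396.466], [-0.999, -0.031, -0.029, -6.102], [-0.034, 0.176, 0.984, 868.653], [0.0, 0.0, 0.0, 1.0]]} 0.0 1793.1255
scene {'intrinsics': [[384.838, 0.0, 317.721], [0.0, 384.838, 196.978], [0.0, 0.0, 1.0]], 'pose': [[-0.397, -0.743, 0.539, 1012.632], [0.918, -0.327, 0.226, 213.9], [0.009, 0.584, 0.811, 764.452], [0.0, 0.0, 0.0, 1.0]]} 0.0 2991.2947
```

View pics/top0.png

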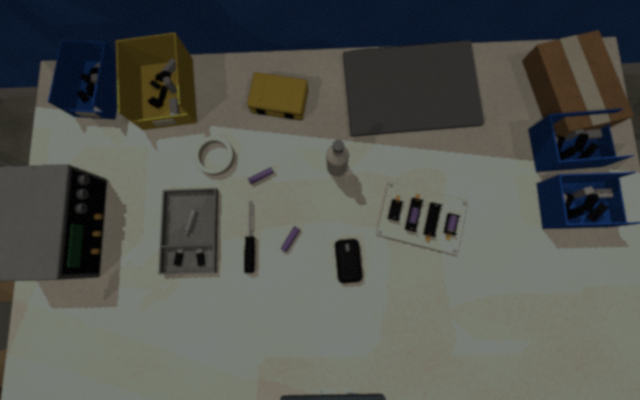

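View pics/scene0.png

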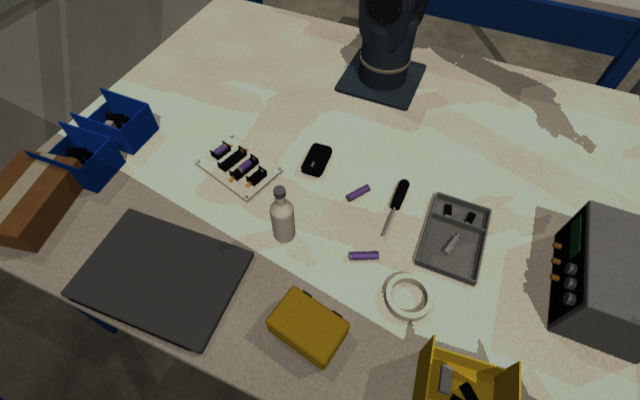

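Top view: long cells at about (261,175) and (291,239), standoff in the tray at (190,222), bottle at (337,160), board at (422,217) with four holders; next I crop in for the polarity and measure.

```bash
cat > h.py <<'E'
import numpy as np, cv2
def load(n):
    z=np.load(n); return z["im"],z["d"],z["K"],z["P"]
def pts(uv,d,K,P):
    uv=np.atleast_2d(uv).astype(float); d=np.broadcast_to(d,len(uv))
    c=np.c_[(uv[:,0]-K[0,2])/K[0,0]*d,-(uv[:,1]-K[1,2])/K[1,1]*d,-d,np.ones(len(uv))]
    return (c@np.array(P).T)[:,:3]
def onz(uv,z,K,P):
    "pixels -> world points on plane z"
    a=pts(uv,1.0,K,P); o=np.array(P)[:3,3]; r=a-o
    return o+r*((z-o[2])/r[:,2])[:,None]
def toworld_all(d,K,P):
    v,u=np.mgrid[:d.shape[0],:d.shape[1]]
    return pts(np.c_[u.ravel(),v.ravel()],d.ravel(),K,P).reshape(*d.shape,3)
def rect(im,K,P,x0,x1,y0,y1,z,s):
    "orthophoto of plane z; up=+x, left=+y, s px/mm"
    H,W=int((x1-x0)*s),int((y1-y0)*s)
    v,u=np.mgrid[:H,:W]; X=x1-v/s; Y=y1-u/s
    w=np.stack([X,Y,np.full_like(X,z),np.ones_like(X)],-1)@np.linalg.inv(P).T
    mu=K[0,0]*w[...,0]/-w[...,2]+K[0,2]; mv=K[1,1]*-w[...,1]/-w[...,2]+K[1,2]
    return cv2.remap(im,mu.astype(np.float32),mv.astype(np.float32),cv2.INTER_CUBIC)
E
python3 - <<'E'
from h import *
im,d,K,P=load("top0.npz")
W=toworld_all(d,K,P)
hsv=cv2.cvtColor(im,cv2.COLOR_BGR2HSV)
m=((hsv[...,0]>120)&(hsv[...,0]<160)&(hsv[...,1]>60)).astype(np.uint8)
n,l,st,c=cv2.connectedComponentsWithStats(m)
for i in range(1,n):
    if st[i,4]<25: continue
    v,u=np.where(l==i); X=W[v,u]; X=X[d[v,u]>0]
    Q=onz(np.c_[u,v],14 if u.mean()<350 else 27,K,P)[:,:2]
    (cx,cy),(w,h),a=cv2.minAreaRect(Q.astype(np.float32))
    ev=np.linalg.eigh(np.cov(Q.T))[1][:,1]
    print(st[i],c[i].round(1),"cloud med",np.median(X,0).round(1),"rect",round(cx,1),round(cy,1),round(w),round(h),"axis deg",round(np.degrees(np.arctan2(ev[1],ev[0])),1))
for nm,u,v in(("bottle top",338,147),("mouse",348,260),("board",388,225),("scope",40,220),("tray rim",190,191)):
    print(nm,np.median(W[v-1:v+2,u-1:u+2].reshape(-1,3),0).round(0))
E_=1
A=rect(im,K,P,430,620,-370,-120,22,3)
def up(u0,u1,v0,v1,s): return cv2.resize(im[v0:v1,u0:u1],None,fx=s,fy=s,interpolation=cv2.INTER_CUBIC)
top=up(375,470,180,255,8); 
B=np.hstack([up(240,280,160,190,9)[:270,:360],up(275,315,224,254,9)[:270,:360]])
top=cv2.resize(top,(720,568))[:, :]
can=np.vstack([cv2.resize(top,(720,330)),B])
can=np.clip(can.astype(float)*1.8,0,255).astype(np.uint8)
cv2.imwrite("pics/crop1.png",can); print(can.shape)
E
```

```text
[250 169  22  14 108] [260.5 175.4] cloud med [610.9 156.1  18.1] rect 611.6 156.9 11 57 axis deg 115.0
[408 208  11  15 112] [413.4 214.9] cloud med [ 501.9 -199.5   29.6] rect 502.6 -199.8 18 33 axis deg 160.0
[447 216  10  14 111] [451.4 222.3] cloud med [ 483.2 -284.    29.6] rect 482.9 -284.8 19 30 axis deg 162.9
[283 228  16  23 122] [290.  238.6] cloud med [458.2  86.4  18.3] rect 456.1 87.3 12 57 axis deg 147.3
bottle top [625. -28. 170.]
mouse [404. -46.  29.]
board [ 483. -143.   10.]
scope [500. 588. 142.]
tray rim [580. 329.   6.]
(600, 720, 3)
```

View pics/crop1.png

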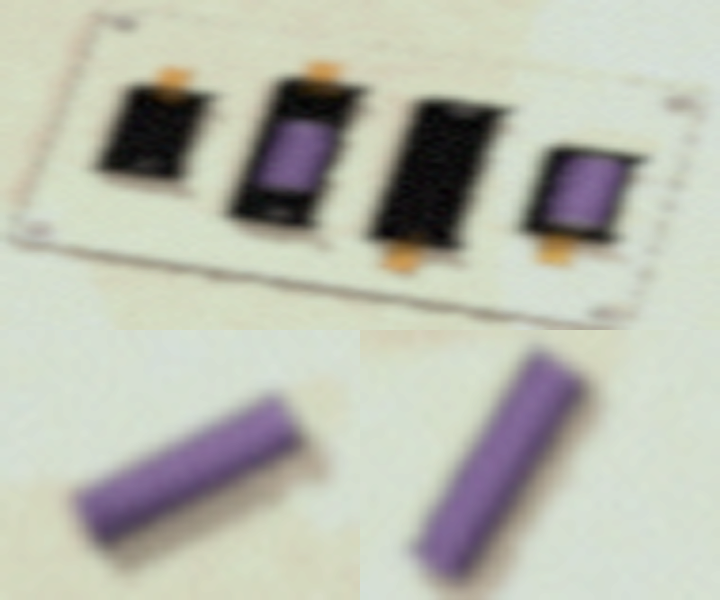

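Crop: holders left to right are the empty short (tongue up), the long one with the short cell (tongue up), the empty long (tongue down) and the filled short (tongue down). The cells' plus ends can't be seen, so I move the wrist camera over them.

{"api": "play_rows", "payload": {"series": [[-0.955,-0.82,0,0,0,0],[-0.955,-0.82,0,0,0,0],[-0.955,-0.82,0,0,0,0],[-0.955,-0.82,0,0,0,0],[-0.955,-0.82,0,0,0,0]], "hand": 1}}

```text
clock: 0.52
ee_pos: [247.2, 546.3, 244.9]
eef_rot: [-3.141, -0.0, 2.878]
ft_force: [0.3, 0.5, 0.2]
opening: 0.998
grasp_force: 0.0
```

{"api": "play_rows", "payload": {"series": [[-0.955,-0.82,0,0,0,0],[-0.955,-0.82,0,0,0,0],[-0.955,-0.82,0,0,0,0],[-0.955,-0.82,0,0,0,0],[-0.955,-0.82,0,0,0,0]]}}

```text
clock: 0.93
ee_pos: [318.1, 442.3, 245.0]
eef_rot: [-3.141, -0.0, 2.878]
ft_force: [0.6, 0.7, 0.3]
opening: 0.999
grasp_force: 0.0
```

{"api": "play_rows", "payload": {"series": [[-0.955,-0.82,0,0,0,0],[-0.955,-0.82,0,0,0,0],[-0.955,-0.82,0,0,0,0],[-0.955,-0.82,0,0,0,0],[-0.955,-0.82,0,0,0,0]]}}

```text
clock: 1.35
ee_pos: [388.8, 338.2, 245.1]
eef_rot: [-3.141, -0.0, 2.878]
ft_force: [0.5, 0.1, -0.4]
opening: 0.997
grasp_force: 0.0
```

{"api": "play_rows", "payload": {"series": [[-0.955,-0.82,0,0,0,0],[-0.955,-0.82,0,0,0,0],[-0.955,-0.82,0,0,0,0],[-0.955,-0.82,0,0,0,0],[-0.955,-0.82,0,0,0,0]]}}

```text
clock: 1.77
ee_pos: [459.6, 234.2, 245.1]
eef_rot: [-3.141, -0.0, 2.878]
ft_force: [0.1, 0.4, -0.3]
opening: 1.002
grasp_force: 0.0
```

{"api": "play_rows", "payload": {"series": [[-0.955,-0.82,0,0,0,0],[-0.955,-0.82,0,0,0,0],[-0.955,-0.82,0,0,0,0],[-0.955,-0.82,0,0,0,0],[-0.955,-0.82,0,0,0,0]]}}

```text
clock: 2.18
ee_pos: [530.4, 130.2, 245.1]
eef_rot: [-3.141, -0.001, 2.878]
ft_force: [0.1, -0.2, 0.1]
opening: 1.001
grasp_force: 0.0
```

```bash
cat >> h.py <<'E'
def shot(n,tag,save=True):
    from rig import vision,status
    c=vision.calibration(n); s=status.observe(); im,d=vision.read_camera(n)
    np.savez(f"{tag}.npz",im=im,d=d,K=c["intrinsics"],P=c["pose"])
    if save: cv2.imwrite(f"pics/{tag}.png",np.clip(im*1.5,0,255).astype(np.uint8))
    return s
E
python3 - <<'E'
from h import *
s=shot("wrist","w1"); print(s["ee_pos"].round(1),s["eef_rot"].round(4),s["q"].round(2),s["clock"])
im,d,K,P=load("w1.npz"); print(K.round(1).tolist(),P.round(3).tolist())
E
```

```text
[530.4 130.2 245.1] [-3.1413e+00 -5.0000e-04  2.8778e+00] [-0.42  0.39  0.14  1.78 -0.06  0.97  1.05] 2.1833
[[326.6, 0.0, 319.2], [0.0, 326.6, 195.8], [0.0, 0.0, 1.0]] [[0.26, -0.912, -0.317, 447.989], [0.966, 0.246, 0.086, 151.7], [-0.001, -0.329, 0.944, 374.288], [0.0, 0.0, 0.0, 1.0]]
```

View pics/w1.png

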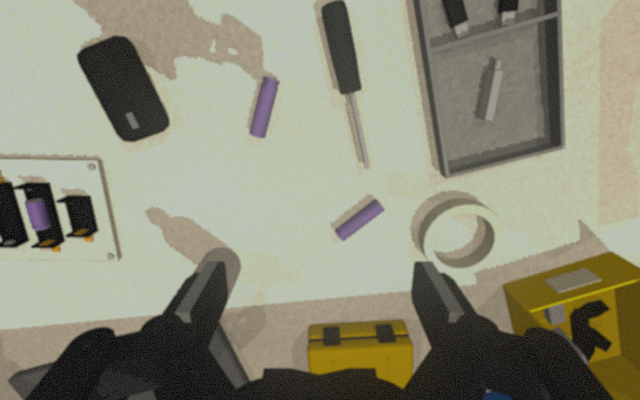

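Wrist view: cell 1 at (360,219), cell 2 at (264,106), board corner at lower left. I crop in on both cells for the groove and button.

```bash
cat >> h.py <<'E'
def cells(tag,zax,umin=0,vmax=400,z0=None):
    im,d,K,P=load(tag+".npz"); hsv=cv2.cvtColor(im,cv2.COLOR_BGR2HSV)
    m=((hsv[...,0]>118)&(hsv[...,0]<165)&(hsv[...,1]>50)).astype(np.uint8)
    n,l,st,c=cv2.connectedComponentsWithStats(m); W=toworld_all(d,K,P)
    for i in range(1,n):
        if st[i,4]<60: continue
        v,u=np.where(l==i); X=W[v,u]; X=X[d[v,u]>0]
        Q=onz(np.c_[u,v],zax,K,P)[:,:2]
        (cx,cy),(w,h),a=cv2.minAreaRect(Q.astype(np.float32)); ev=np.linalg.eigh(np.cov(Q.T))[1][:,1]
        print(st[i].tolist(),"top z",np.percentile(X[:,2],[50,90]).round(1),"rect",round(cx,1),round(cy,1),round(w),round(h),"axis",round(np.degrees(np.arctan2(ev[1],ev[0]))%180,1))
E
python3 - <<'E'
from h import *
cells("w1",9)
im,d,K,P=load("w1.npz")
def up(u0,u1,v0,v1,s): return cv2.resize(im[v0:v1,u0:u1],None,fx=s,fy=s,interpolation=cv2.INTER_CUBIC)
can=np.hstack([up(325,395,190,250,5.7),up(230,300,70,145,5.7)[:342]]); cv2.imwrite("pics/crop2.png",np.clip(can*1.7,0,255).astype(np.uint8));print(can.shape)
# tongues from wide top image
im,d,K,P=load("top0.npz"); hsv=cv2.cvtColor(im,cv2.COLOR_BGR2HSV)
m=((hsv[...,0]>8)&(hsv[...,0]<26)&(hsv[...,1]>90)).astype(np.uint8); m[:,:380]=0;m[:,470:]=0;m[:190]=0;m[245:]=0
n,l,st,c=cv2.connectedComponentsWithStats(m)
for i in range(1,n):
    if st[i,4]>4: print("tongue",c[i].round(1),st[i,4],onz(c[i],12,K,P).round(1))
E
```

```text
[251, 78, 27, 59, 732] top z [17.4 18.7] rect 457.8 86.2 15 62 axis 146.6
[26, 199, 27, 31, 530] top z [28.7 31.6] rect 506.1 -212.5 30 39 axis 147.4
[338, 204, 44, 36, 428] top z [17.7 18.9] rect 614.4 156.1 14 62 axis 115.3
(342, 798, 3)
tongue [416.8 198.5] 37 [[ 543.3 -214.1   12. ]]
tongue [396.9 200.1] 39 [[ 540.9 -167.2   12. ]]
tongue [428.1 236.8] 35 [[ 452.6 -233.4   12. ]]
tongue [448.3 235.5] 31 [[ 454.3 -279.9   12. ]]
```

View pics/crop2.png

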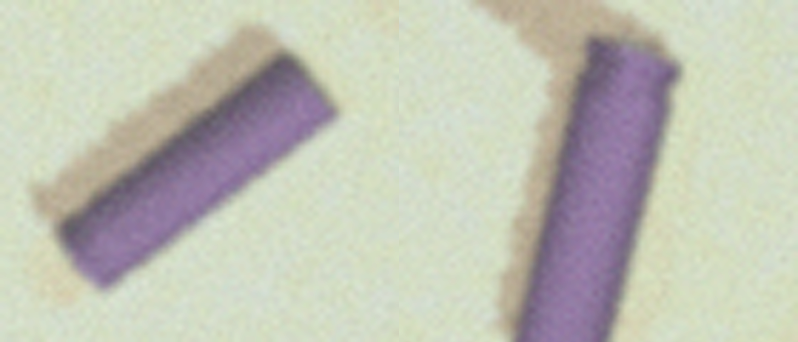

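Cell 2's groove (plus) is at the upper end, near (270,78), which points its plus along about 147°. Cell 1 is unclear, so I go above it, aligned, and look closer.

{"api": "play_rows", "payload": {"series": [[-0.743,0.47,0.45,0,0,0],[-0.743,0.47,0.45,0,0,0],[-0.743,0.47,0.45,0,0,0],[-0.743,0.47,0.45,0,0,0],[-0.743,0.47,0.45,0,0,0]]}}

```text
clock: 2.65
ee_pos: [614.5, 157.7, 199.5]
eef_rot: [-3.141, -0.001, 2.878]
ft_force: [0.1, 0.5, 0.4]
opening: 1.003
grasp_force: 0.0
```

{"api": "play_rows", "payload": {"series": [[0,0,0.45,0,0,0.0552],[0,0,0.45,0,0,0.0552],[0,0,0.45,0,0,0.0552],[0,0,0.45,0,0,0.0552],[0,0,0.45,0,0,0.0552]]}}

```text
clock: 3.07
ee_pos: [613.7, 157.4, 154.4]
eef_rot: [-3.141, -0.0, 2.44]
ft_force: [-0.5, -0.4, 0.1]
opening: 0.999
grasp_force: 0.0
```

{"api": "play_rows", "payload": {"series": [[0,0,0.45,0,0,0.0552],[0,0,0.45,0,0,0.0552],[0,0,0.45,0,0,0.0552],[0,0,0.45,0,0,0.0552],[0,0,0.45,0,0,0.0552]]}}

```text
clock: 3.48
ee_pos: [613.7, 157.5, 109.5]
eef_rot: [-3.141, -0.0, 2.007]
ft_force: [0.1, -0.2, -0.1]
opening: 0.998
grasp_force: 0.0
```

```bash
python3 - <<'E'
from h import *
s=shot("wrist","w2"); print(s["ee_pos"].round(1),s["eef_rot"].round(4),s["q"].round(2),s["clock"])
cells("w2",9)
E
```

```text
[613.7 157.5 109.5] [-3.1409e+00 -1.0000e-04  2.0066e+00] [-0.53  0.68  0.35  1.72 -0.3   0.8   0.39] 3.4833
[48, 159, 80, 79, 2166] top z [16.6 18.4] rect 456.0 86.7 21 64 axis 147.1
[309, 164, 21, 80, 1391] top z [17.6 18.7] rect 614.3 154.4 15 64 axis 114.6
```

View pics/w2.png

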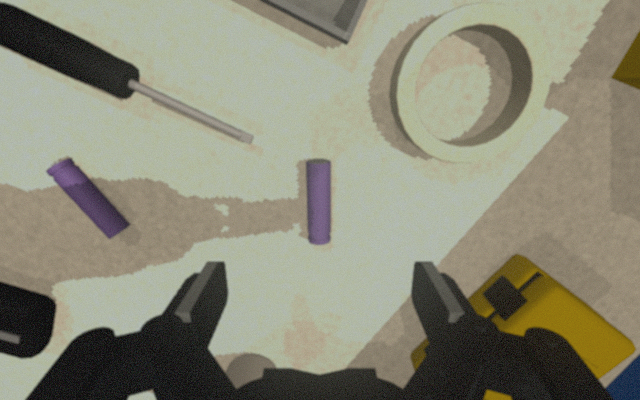

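Cell 1's groove appears at its lower end in the image (320,235), i.e. the tool −x side. I check it with numbers.

```bash
cat >> h.py <<'E'
def cloudfit(tag,cx,cy,ax,z0,z1,R=45,hw=13):
    "strip along axis ax(deg): extents along/across of points with z0<z<z1 near cx,cy"
    im,d,K,P=load(tag+".npz"); W=toworld_all(d,K,P); 
    e=np.array([np.cos(np.radians(ax)),np.sin(np.radians(ax))]); n=np.array([-e[1],e[0]])
    D=W[...,:2]-[cx,cy]; a=D@e; b=D@n
    M=(d>0)&(abs(a)<R)&(abs(b)<hw)&(W[...,2]>z0)&(W[...,2]<z1)
    a,b,z=a[M],b[M],W[...,2][M]
    return a,b,z,e,n
E
python3 - <<'E'
from h import *
for t,cx,cy,ax in(("w2",614,155.5,114.8),("w1",614,155.5,114.8),("w2",457,86.5,147),("w1",457,86.5,147)):
    a,b,z,e,n=cloudfit(t,cx,cy,ax,14,20)
    lo,hi=np.percentile(a,[1,99]); sl=np.polyfit(a,b,1)[0]
    print(t,len(a),"along",lo.round(1),hi.round(1),"across",np.percentile(b,[2,50,98]).round(1),"tilt",np.degrees(np.arctan(sl)).round(1),"z",np.percentile(z,[50,95]).round(1))
im,*_=load("w2.npz"); hsv=cv2.cvtColor(im,cv2.COLOR_BGR2HSV)
m=((hsv[...,0]>118)&(hsv[...,0]<165)&(hsv[...,1]>50))[155:250,295:345]
print([(155+i,int(r.sum())) for i,r in enumerate(m) if r.sum()])
print([(v,im[v,314:324].mean(0).round().astype(int).tolist()) for v in list(range(157,168,2))+list(range(226,250,2))])
E
```

```text
w2 1685 along -28.7 33.5 across [-6.9  0.3  7.8] tilt 0.6 z [17.3 18.9]
w1 620 along -28.8 33.5 across [-6.2  2.5  8.7] tilt 1.0 z [17.3 19. ]
w2 1710 along -30.8 31.0 across [-9.  -3.8  4.4] tilt 0.3 z [17.2 18.9]
w1 867 along -30.3 31.4 across [-8.2 -1.2  6.5] tilt 0.3 z [17.3 19. ]
[(164, 4), (165, 15), (166, 17), (167, 17), (168, 18), (169, 17), (170, 17), (171, 15), (172, 17), (173, 17), (174, 18), (175, 15), (176, 17), (177, 18), (178, 18), (179, 18), (180, 21), (181, 19), (182, 19), (183, 18), (184, 19), (185, 18), (186, 19), (187, 20), (188, 19), (189, 19), (190, 18), (191, 20), (192, 18), (193, 17), (194, 18), (195, 19), (196, 18), (197, 18), (198, 19), (199, 19), (200, 18), (201, 19), (202, 19), (203, 19), (204, 19), (205, 18), (206, 18), (207, 16), (208, 18), (209, 16), (210, 18), (211, 17), (212, 19), (213, 18), (214, 17), (215, 17), (216, 18), (217, 17), (218, 17), (219, 19), (220, 18), (221, 19), (222, 17), (223, 19), (224, 16), (225, 19), (226, 19), (227, 18), (228, 18), (229, 19), (230, 18), (231, 18), (232, 17), (233, 18), (234, 17), (235, 17), (236, 16), (237, 18), (238, 16), (239, 17), (240, 16), (241, 16), (242, 14), (243, 7)]
[(157, [98, 116, 113]), (159, [67, 76, 76]), (161, [57, 63, 64]), (163, [68, 66, 71]), (165, [82, 63, 74]), (167, [83, 63, 75]), (226, [87, 65, 79]), (228, [87, 65, 78]), (230, [86, 64, 77]), (232, [88, 66, 79]), (234, [88, 66, 78]), (236, [87, 66, 79]), (238, [86, 65, 78]), (240, [82, 62, 74]), (242, [87, 64, 77]), (244, [90, 86, 92]), (246, [100, 117, 116]), (248, [101, 118, 117])]
```

```bash
python3 - <<'E'
from h import *
im,*_=load("w2.npz")
def up(u0,u1,v0,v1,s): return cv2.resize(im[v0:v1,u0:u1],None,fx=s,fy=s,interpolation=cv2.INTER_CUBIC)
can=np.hstack([up(290,350,150,255,5.6),up(40,120,150,255,5.6)]); cv2.imwrite("pics/crop3.png",np.clip(can*1.7,0,255).astype(np.uint8));print(can.shape)
E
```

```text
(588, 784, 3)
```

View pics/crop3.png

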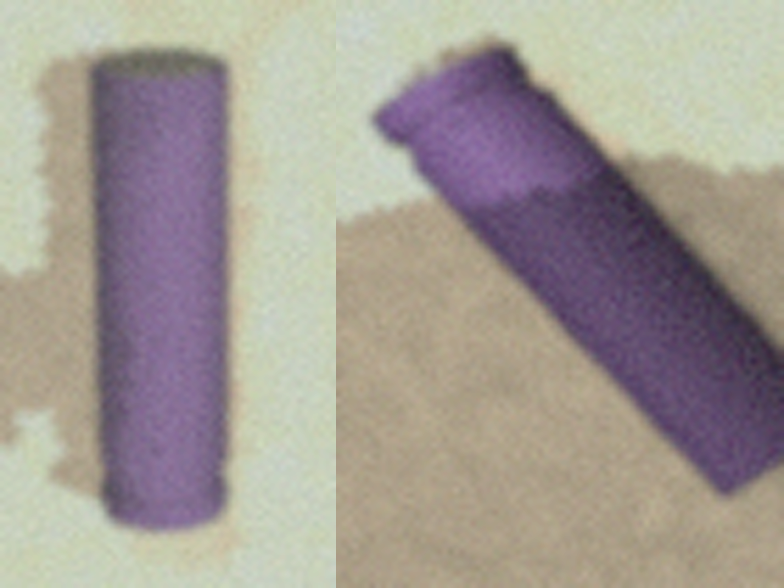

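Confirmed: cell 1's plus is at the tool's −x end and cell 2's plus points along +147°. I descend and grip cell 1.

{"api": "play_rows", "payload": {"series": [[0,0,0.95,0,0,0],[0,0,0.95,0,0,0],[0,0,0.95,0,0,0],[0,0,0.95,0,0,0],[0,0,0.675,0,0,0]]}}

```text
clock: 3.95
ee_pos: [613.3, 157.5, 19.2]
eef_rot: [-3.14, -0.0, 2.013]
ft_force: [-0.8, 0.7, 0.4]
opening: 1.0
grasp_force: 0.0
```

{"api": "play_rows", "payload": {"series": [[0,0,0,0,0,0],[0,0,0,0,0,0],[0,0,0,0,0,0],[0,0,0,0,0,0],[0,0,0,0,0,0]], "hand": 0}}

```text
clock: 4.37
ee_pos: [614.7, 157.5, 21.9]
eef_rot: [3.14, 0.0, 2.011]
ft_force: [-1.1, 0.1, -0.0]
opening: 0.306
grasp_force: 0.0
```

{"api": "play_rows", "payload": {"series": [[0,0,0,0,0,0],[0,0,0,0,0,0],[0,0,0,0,0,0],[0,0,0,0,0,0],[0,0,0,0,0,0]]}}

```text
clock: 4.78
ee_pos: [614.6, 157.5, 22.0]
eef_rot: [3.14, 0.0, 2.011]
ft_force: [-1.2, 0.0, 6.0]
opening: 0.179
grasp_force: 58.4
```

The grip sits slightly high (6 N upward reaction), so I reopen a little, lower 3 mm and regrip.

{"api": "play_rows", "payload": {"series": [[0,0,0,0,0,0],[0,0,0,0,0,0],[0,0,0,0,0,0],[0,0,0.15,0,0,0],[0,0,0,0,0,0]], "hand": 0.4}}

```text
clock: 5.2
ee_pos: [613.8, 157.3, 17.3]
eef_rot: [-3.141, -0.0, 2.011]
ft_force: [-0.8, 0.1, -0.9]
opening: 0.4
grasp_force: 0.0
```

{"api": "play_rows", "payload": {"series": [[0,0,0,0,0,0],[0,0,0,0,0,0],[0,0,0,0,0,0],[0,0,0,0,0,0],[0,0,0,0,0,0]], "hand": 0}}

```text
clock: 5.62
ee_pos: [614.0, 157.3, 17.8]
eef_rot: [-3.142, 0.0, 2.011]
ft_force: [0.5, 0.5, 1.5]
opening: 0.185
grasp_force: 58.7
```

```bash
python3 - <<'E'
from rig import status,bot
s=status.observe(); print({k:(v.round(3) if hasattr(v,'round') else v) for k,v in s.items()}, bot.tips_ahead)
E
```

```text
{'clock': 5.6167, 'q': array([-0.494,  0.798,  0.283,  1.772, -0.351,  0.622,  0.436]), 'dq': array([-0.001, -0.001, -0.001,  0.001,  0.001, -0.   ,  0.001]), 'tau': array([-5.7000e-02, -7.8423e+01,  8.4200e+00, -1.7369e+01, -2.0000e-02,
       -8.3000e-02,  0.0000e+00]), 'ee_pos': array([614.05 , 157.281,  17.797]), 'eef_rot': array([-3.142,  0.   ,  2.011]), 'ft_force': array([0.482, 0.52 , 1.512]), 'torque': array([-0.04 ,  0.021,  0.002]), 'grasp_force': 58.668725551106036, 'opening': 0.18479603458972163} 14.0
```

{"api": "play_rows", "payload": {"series": [[0,0,-1,0,0,0],[0,0,-1,0,0,0],[0,0,-1,0,0,0],[0,0,-1,0,0,0],[0,0,-1,0,0,0]]}}

```text
clock: 6.03
ee_pos: [613.9, 157.2, 118.6]
eef_rot: [-3.141, 0.0, 2.011]
ft_force: [-0.0, 0.1, -0.3]
opening: 0.186
grasp_force: 58.7
```

{"api": "play_rows", "payload": {"series": [[0.03,-0.91,0,0,0,0],[0.03,-0.91,0,0,0,0],[0.03,-0.91,0,0,0,0],[0.03,-0.91,0,0,0,0],[0.03,-0.91,0,0,0,0]]}}

```text
clock: 6.45
ee_pos: [529.6, 120.9, 117.8]
eef_rot: [3.142, 0.0, 2.011]
ft_force: [-0.2, 0.6, -0.9]
opening: 0.185
grasp_force: 58.8
```

{"api": "play_rows", "payload": {"series": [[0.04,-0.91,0,0,0,0],[0.04,-0.91,0,0,0,0],[0.04,-0.91,0,0,0,0],[-0.9,-0.41,0,0,0,0],[-0.9,-0.41,0,0,0,0]]}}

```text
clock: 6.87
ee_pos: [479.5, 61.0, 117.9]
eef_rot: [-3.141, -0.001, 2.013]
ft_force: [0.6, 0.8, 0.1]
opening: 0.189
grasp_force: 58.8
```

{"api": "play_rows", "payload": {"series": [[-0.9,-0.41,0,0,0,0],[-0.9,-0.41,0,0,0,0],[-0.9,-0.41,0,0,0,0],[-0.9,-0.41,0,0,0,0],[-0.9,-0.41,0,0,0,0]]}}

```text
clock: 7.28
ee_pos: [481.7, -39.2, 117.9]
eef_rot: [3.141, 0.0, 2.011]
ft_force: [0.9, 0.1, -0.6]
opening: 0.185
grasp_force: 58.8
```

{"api": "play_rows", "payload": {"series": [[-0.9,-0.41,0,0,0,0],[-0.9,-0.41,0,0,0,0],[-0.9,-0.41,0,0,0,0],[-0.9,-0.41,0,0,0,0],[-0.9,-0.41,0,0,0,0]]}}

```text
clock: 7.7
ee_pos: [482.9, -138.1, 117.8]
eef_rot: [3.142, 0.0, 2.011]
ft_force: [0.8, 0.2, -1.0]
opening: 0.186
grasp_force: 58.8
```

{"api": "play_rows", "payload": {"series": [[-0.9,-0.41,0,0,0,0],[-0.9,-0.41,0,0,0,0],[-0.9,-0.41,0,0,0,0],[-0.9,-0.41,0,0,0,0],[-0.9,-0.41,0,0,0,0]]}}

```text
clock: 8.12
ee_pos: [484.1, -237.0, 117.8]
eef_rot: [3.142, 0.0, 2.011]
ft_force: [-0.3, 0.2, 0.1]
opening: 0.188
grasp_force: 58.8
```

{"api": "play_rows", "payload": {"series": [[0,0,0,0,0,0.0731],[0,0,0,0,0,0.0731],[0,0,0,0,0,0.0731],[0,0,0,0,0,0.0731],[0,0,0,0,0,0.0731]]}}

```text
clock: 8.53
ee_pos: [484.2, -236.1, 117.8]
eef_rot: [3.141, 0.0, 1.431]
ft_force: [-0.1, -0.0, -1.2]
opening: 0.187
grasp_force: 58.8
```

{"api": "play_rows", "payload": {"series": [[0,0,0,0,0,0.0731],[0,0,0,0,0,0.0731],[0,0,0,0,0,0.0731],[0,0,0,0,0,0.0731],[0,0,0,0,0,0.0731]]}}

```text
clock: 8.95
ee_pos: [484.2, -235.9, 117.8]
eef_rot: [3.141, -0.0, 0.857]
ft_force: [-0.3, -0.3, -0.1]
opening: 0.185
grasp_force: 58.8
```

{"api": "play_rows", "payload": {"series": [[0,0,0,0,0,0.0731],[0,0,0,0,0,0.0731],[0,0,0,0,0,0.0731],[0,0,0,0,0,0.0731],[0,0,0,0,0,0.0731]]}}

```text
clock: 9.37
ee_pos: [484.3, -235.9, 117.8]
eef_rot: [-3.142, -0.0, 0.283]
ft_force: [-0.5, 0.3, -0.0]
opening: 0.185
grasp_force: 58.8
```

{"api": "play_rows", "payload": {"series": [[0,0,0,0,0,0.0731],[0,0,0,0,0,0.0731],[0,0,0,0,0,0.0731],[0,0,0,0,0,0.0731],[0,0,0,0,0,0.0731]]}}

```text
clock: 9.78
ee_pos: [484.3, -235.8, 117.8]
eef_rot: [-3.141, -0.0, -0.291]
ft_force: [0.7, -0.4, -1.4]
opening: 0.186
grasp_force: 58.8
```

```bash
python3 - <<'E'
from h import *
s=shot("wrist","w3"); print(s["ee_pos"].round(1),s["eef_rot"].round(4),s["q"].round(2),s["clock"],s["opening"],s["grasp_force"])
E
```

```text
[ 484.3 -235.8  117.8] [-3.1414e+00 -1.0000e-04 -2.9110e-01] [-0.2   0.74  0.97  1.97 -0.81  0.87 -0.65] 9.7833 0.1857581188205678 58.768256237672176
```

View pics/w3.png

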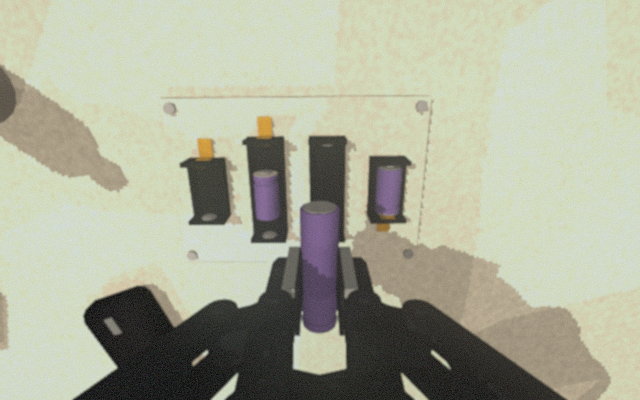

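Wrist view over the board: the held cell's plus end points away (down in the image), towards long_holder_b's tongue side. Holders are at columns 209, 267, 327 and 389. I measure them from depth and crop the short cell.

```bash
cat >> h.py <<'E'
def holders(tag,yaw=-16.5):
    im,d,K,P=load(tag+".npz"); W=toworld_all(d,K,P); g=im.max(2)
    e=np.array([np.cos(np.radians(yaw)),np.sin(np.radians(yaw))]); n=np.array([-e[1],e[0]])
    O=np.array([498.,-223.7])
    a=(W[...,:2]-O)@e; b=(W[...,:2]-O)@n; z=W[...,2]
    dark=(g<60)&(d>0)&(abs(a)<60)&(abs(b)<95)
    for nm,c in(("short_b",66),("long_a",22),("long_b",-22),("short_a",-66)):
        for side in(1,-1):
            M=dark&(abs(b-c)<20)&(z>25)&(z<33)&(a*side>8)
            if M.sum()<8: print(nm,side,"few",M.sum()); continue
            pa,pb=a[M],b[M]
            print(nm,side,M.sum(),"a",np.percentile(pa,[5,50,95]).round(1),"b",np.percentile(pb,[2,98]).round(1),"bmid",(np.percentile(pb,[2,98]).mean()).round(1),"slope",np.degrees(np.polyfit(pb,pa,1)[0]).round(1))
E
python3 - <<'E'
from h import *
holders("w3")
im,d,K,P=load("w3.npz")
for t,l,r,top in(("scr",(169,108),(421,106),0),("scrb",(193,255),(407,253),0)):
    p=onz([l,r],11,K,P); print(t,p.round(1).tolist(),np.linalg.norm(p[1]-p[0]).round(1),np.degrees(np.arctan2(p[1,1]-p[0,1],p[1,0]-p[0,0])).round(2))
can=cv2.resize(im[120:250,180:420],None,fx=3.3,fy=3.3,interpolation=cv2.INTER_CUBIC); cv2.imwrite("pics/crop4.png",np.clip(can*2,0,255).astype(np.uint8))
E
```

```text
short_b 1 207 a [21.  22.7 23.8] b [53.  76.9] bmid 64.9 slope -0.1
short_b -1 156 a [-21.5 -20.  -19.1] b [52.7 76.8] bmid 64.8 slope -0.5
long_a 1 221 a [36.  37.6 38.9] b [ 9. 33.] bmid 21.0 slope 6.5
long_a -1 171 a [-36.1 -34.3 -13.6] b [ 9.4 33.3] bmid 21.4 slope -14.0
long_b 1 187 a [36.6 38.1 39.2] b [-33.7 -10.4] bmid -22.0 slope 0.0
long_b -1 32 a [-35.9 -34.  -33.3] b [-34.7 -31. ] bmid -32.8 slope -6.4
short_a 1 215 a [21.4 23.3 24.5] b [-76.8 -53.1] bmid -65.0 slope 1.5
short_a -1 173 a [-21.  -19.1 -11.5] b [-77.9 -53.8] bmid -65.8 slope 0.5
scr [[579.0, -155.4, 11.0], [529.8, -324.6, 11.0]] 176.1 -106.21
scrb [[467.1, -124.1, 11.0], [418.9, -291.8, 11.0]] 174.5 -106.06
```

View pics/crop4.png

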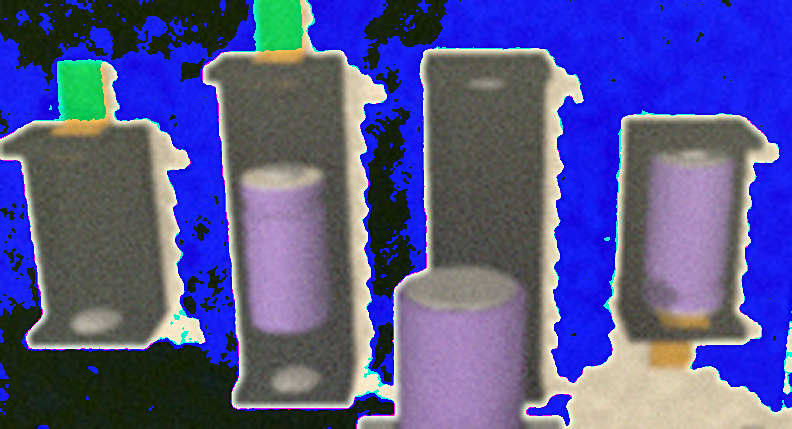

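The short cell's washer and groove are at its top end in the image, towards its tongue, so it needs no turn. I check the camera-to-tool offset on the held cell.

```bash
python3 - <<'E'
from h import *
im,d,K,P=load("w3.npz"); W=toworld_all(d,K,P)
T=np.array([484.3,-235.8,117.8]); y=-0.2911
tx=np.array([np.cos(y),np.sin(y)]); ty=np.array([np.sin(y),-np.cos(y)])
hsv=cv2.cvtColor(im,cv2.COLOR_BGR2HSV); m=(hsv[...,0]>118)&(hsv[...,0]<165)&(hsv[...,1]>50)&(d>0)
h=m.copy(); h[:,:295]=0;h[:,345:]=0;h[:200]=0
X=W[h]; D=X[:,:2]-T[:2]; a=D@tx; b=D@ty
for lo,hi in((-35,-20),(-20,-8),(8,20),(20,35)):
    k=(a>lo)&(a<hi)
    if k.sum()>10: print(lo,hi,k.sum(),"ty",np.percentile(b[k],[2,50,98]).round(1),"z",np.percentile(X[k,2],[50,95]).round(1), "y of top", np.median(b[k][X[k,2]>np.percentile(X[k,2],80)]).round(1))
print("a ext",np.percentile(a,[1,99]).round(1))
f=(d>0)&(W[...,2]>108)&(abs((W[...,:2]-T[:2])@tx)<40)&(abs((W[...,:2]-T[:2])@ty)<12)
F=W[f]; A=(F[:,:2]-T[:2])@tx; print("all ext",np.percentile(A,[1,99]).round(1))
k=m.copy(); k[:,:240]=0;k[:,290:]=0;k[160:]=k[160:]; k[235:]=0
X=W[k]; e=np.array([np.cos(np.radians(-16.2)),np.sin(np.radians(-16.2))]); n=np.array([-e[1],e[0]]); D=X[:,:2]-[498,-223.7]
t=X[:,2]>27; print("short_cell_b a",np.percentile((D@e)[t],[1,99]).round(1),"b",np.percentile(D@n,[2,98]).round(1),"bt",np.median((D@n)[t]).round(1),"z",np.percentile(X[:,2],[50,95]).round(1))
E
```

```text
-35 -20 474 ty [-6.4  0.8  8.2] z [117.2 118.6] y of top 0.8
-20 -8 675 ty [-6.7  1.3  8.6] z [117.4 118.8] y of top 0.8
8 20 858 ty [-6.9  0.8  8.5] z [117.4 119. ] y of top 0.8
20 35 900 ty [-6.8  1.2  8.8] z [117.3 118.9] y of top 1.2
a ext [-28.8  31.3]
all ext [-28.8  32.2]
short_cell_b a [-17.6  13. ] b [14.5 31.9] bt 21.3 z [30.2 31.8]
```

{"api": "play_rows", "payload": {"series": [[0.27,0.1435,0.5,0,0,-0.0053],[0.27,0.1435,0.8,0,0,0],[0,0,0.9,0,0,0],[0,0,0.9,0,0,0],[0,0,0.3,0,0,0]]}}

```text
clock: 10.25
ee_pos: [492.4, -244.0, 47.2]
eef_rot: [-3.141, 0.003, -0.273]
ft_force: [-0.1, 0.4, -0.6]
opening: 0.188
grasp_force: 58.8
```

{"api": "play_rows", "payload": {"series": [[0,0,0.2,0,0,0],[0,0,0.2,0,0,0],[0,0,0,0,0,0],[0,0,0,0,0,0],[0,0,0,0,0,0]]}}

```text
clock: 10.67
ee_pos: [493.3, -244.8, 42.4]
eef_rot: [3.141, -0.001, -0.277]
ft_force: [-0.3, 0.1, -1.1]
opening: 0.186
grasp_force: 58.8
```

```bash
python3 - <<'E'
from h import *
s=shot("wrist","w4",False); print(s["ee_pos"].round(1),s["eef_rot"].round(4),s["ft_force"].round(1),s["clock"])
holders("w4",-16.2)
im,d,K,P=load("w4.npz"); W=toworld_all(d,K,P); T=s["ee_pos"]; y=s["eef_rot"][2]
tx=np.array([np.cos(y),np.sin(y)]); ty=np.array([np.sin(y),-np.cos(y)])
O=np.array([498,-223.7]); e=np.array([np.cos(np.radians(-16.2)),np.sin(np.radians(-16.2))]); n=np.array([-e[1],e[0]])
f=(d>0)&(W[...,2]>T[2]-4)&(W[...,2]<T[2]+4)&(abs((W[...,:2]-T[:2])@tx)<40)&(abs((W[...,:2]-T[:2])@ty)<12)
hsv=cv2.cvtColor(im,cv2.COLOR_BGR2HSV); f&=(hsv[...,0]>118)&(hsv[...,0]<165)&(hsv[...,1]>50)
D=W[f][:,:2]-O; print("cell a",np.percentile(D@e,[1,99]).round(1),"b",np.percentile(D@n,[2,50,98]).round(1),"TCP a,b",((T[:2]-O)@e).round(1),((T[:2]-O)@n).round(1))
E
```

```text
[ 493.3 -244.8   42.4] [ 3.1414e+00 -1.0000e-03 -2.7690e-01] [-0.3  0.1 -1.1] 10.6667
short_b 1 534 a [21.  23.2 24.2] b [52.7 77.7] bmid 65.2 slope 0.6
short_b -1 391 a [-21.2 -19.4 -18.5] b [52.7 77.7] bmid 65.2 slope -0.4
long_a 1 502 a [36.1 38.1 39.1] b [ 8.9 33.7] bmid 21.3 slope 5.1
long_a -1 18 a [-17.5 -12.2  -8.2] b [13.1 14.3] bmid 13.7 slope -291.9
long_b 1 523 a [35.9 38.  39.2] b [-34.  -10.3] bmid -22.2 slope 0.7
long_b -1 34 a [-36.5 -34.9 -33.5] b [-32.7 -12.9] bmid -22.8 slope -0.6
short_a 1 516 a [21.1 23.3 24.2] b [-77.6 -53.3] bmid -65.4 slope 0.9
short_a -1 356 a [-21.4 -19.1 -10.6] b [-78.  -54.7] bmid -66.3 slope 1.5
cell a [-27.6  32.4] b [-29.8 -22.4 -14.9] TCP a,b 1.4 -21.5
```

Aligned within about 0.5 mm. I lower and release.

{"api": "play_rows", "payload": {"series": [[0,0,0.16,0,0,0],[0,0,0.16,0,0,0],[0,0,0.15,0,0,0],[0,0,0,0,0,0],[0,0,0,0,0,0]]}}

```text
clock: 11.13
ee_pos: [493.1, -244.4, 32.6]
eef_rot: [-3.141, -0.0, -0.277]
ft_force: [-0.5, 1.2, 5.5]
opening: 0.187
grasp_force: 62.3
```

{"api": "play_rows", "payload": {"series": [[0,0,0,0,0,0],[0,0,0,0,0,0],[0,0,0,0,0,0],[0,0,0,0,0,0],[0,0,0,0,0,0]], "hand": 0.36}}

```text
clock: 11.55
ee_pos: [492.9, -244.5, 32.3]
eef_rot: [3.141, 0.0, -0.277]
ft_force: [-1.0, 0.6, -0.2]
opening: 0.358
grasp_force: 0.0
```

{"api": "play_rows", "payload": {"series": [[0,0,-0.3,0,0,0],[0,0,-0.5,0,0,0],[0,0,-0.8,0,0,0],[0,0,-0.9,0,0,0],[0,0,-0.9,0,0,0]]}}

```text
clock: 11.97
ee_pos: [492.7, -244.7, 101.9]
eef_rot: [3.141, 0.0, -0.278]
ft_force: [-0.4, 0.2, 0.3]
opening: 0.362
grasp_force: 0.0
```

{"api": "play_rows", "payload": {"series": [[-0.03,-0.55,0,0,0,0.0037],[-0.03,-0.55,0,0,0,0],[-0.03,-0.55,0,0,0,0],[-0.03,-0.535,0,0,0,0],[0,0,0,0,0,0]]}}

```text
clock: 12.38
ee_pos: [503.3, -198.4, 99.4]
eef_rot: [-3.14, 0.002, -0.28]
ft_force: [0.2, 0.3, 0.3]
opening: 0.358
grasp_force: 0.0
```

```bash
cat >> h.py <<'E'
O=np.array([498,-223.7]); E=np.array([np.cos(np.radians(-16.2)),np.sin(np.radians(-16.2))]); N=np.array([-E[1],E[0]])
def boardcells(tag,s):
    im,d,K,P=load(tag+".npz"); W=toworld_all(d,K,P); hsv=cv2.cvtColor(im,cv2.COLOR_BGR2HSV)
    m=(hsv[...,0]>118)&(hsv[...,0]<165)&(hsv[...,1]>50)&(d>0); D=W[...,:2]-O; a=D@E; b=D@N
    T=s["ee_pos"]; print("TCP",T.round(1),"a,b",((T[:2]-O)@E).round(1),((T[:2]-O)@N).round(1),"yaw",np.degrees(s["eef_rot"][2]).round(2),"t",s["clock"])
    for nm,c in(("short_b",66),("long_a",22),("long_b",-22),("short_a",-66)):
        k=m&(abs(b-c)<16)&(abs(a)<55)
        if k.sum()<50: print(nm,"no cell"); continue
        z=W[...,2][k]; t=z>np.percentile(z,95)-4
        print(nm,"a",np.percentile(a[k][t],[1,99]).round(1),"b",np.percentile(b[k],[2,98]).round(1),np.percentile(b[k],[2,98]).mean().round(1),"z",np.percentile(z,[50,95]).round(1))
E
python3 - <<'E'
from h import *
s=shot("wrist","w5",False); boardcells("w5",s); holders("w5",-16.2)
E
```

```text
TCP [ 503.3 -198.4   99.4] a,b -2.0 25.8 yaw -16.03 t 12.3833
short_b a [ 3.9 11.1] b [60.6 81.1] 70.8 z [157.4 167.9]
long_a a [-17.4  15.5] b [13.9 31.9] 22.9 z [30.2 32.5]
long_b a [-11.9  11.3] b [-29.2 -13.7] -21.4 z [ 30.3 152.2]
short_a a [-13.5  17.4] b [-72.  -57.6] -64.8 z [30.1 31.9]
short_b 1 270 a [21.  23.1 24.1] b [52.9 77.5] bmid 65.2 slope 0.2
short_b -1 188 a [-21.  -19.4 -18.7] b [53.2 77.4] bmid 65.3 slope -0.5
long_a 1 246 a [36.2 37.8 39.1] b [10.2 34. ] bmid 22.1 slope 3.0
long_a -1 231 a [-36.2 -34.2 -15.7] b [ 9.8 33.4] bmid 21.6 slope -13.1
long_b 1 273 a [24.2 37.8 39.2] b [-33.6  -9.4] bmid -21.5 slope 11.1
long_b -1 177 a [-36.6 -34.1 -15.3] b [-34.2 -16.6] bmid -25.4 slope -15.8
short_a 1 244 a [21.5 23.2 24.3] b [-77.3 -53.3] bmid -65.3 slope 0.1
short_a -1 187 a [-21.1 -19.6 -18.5] b [-77.9 -53.3] bmid -65.6 slope -1.1
```

```bash
sed -i 's/&(abs(b-c)<16)&(abs(a)<55)/\&(abs(b-c)<16)\&(abs(a)<55)\&(W[...,2]<45)/' h.py; python3 - <<'E'
from h import *
s=shot("wrist","w6",False); boardcells("w6",s); print(s["dq"].round(3))
E
```

```text
TCP [ 503.  -199.9   99.7] a,b -1.8 24.3 yaw -16.07 t 12.4333
short_b no cell
long_a a [-17.5  13.2] b [14.2 30.4] 22.3 z [30.1 31.7]
long_b a [-28.1  31.7] b [-29.1 -14. ] -21.5 z [30.2 31.8]
short_a a [-13.4  17.3] b [-72.1 -57.7] -64.9 z [30.1 31.7]
[ 0.029 -0.001  0.018 -0.005  0.009 -0.009  0.014]
```

Cell 1 is seated (its top height matches the neighbour's). I descend on the short cell.

{"api": "play_rows", "payload": {"series": [[0,0,0.5,0,0,0],[0,0,0.9,0,0,0],[0,0,0.9,0,0,0],[0,0,0.5,0,0,0],[0,0,0.2,0,0,0]]}}

```text
clock: 12.9
ee_pos: [501.7, -202.1, 38.5]
eef_rot: [3.141, 0.003, -0.284]
ft_force: [0.0, 0.0, 0.2]
opening: 0.36
grasp_force: 0.0
```

{"api": "play_rows", "payload": {"series": [[0,0,0.1,0,0,0],[0,0,0,0,0,0],[0,0,0,0,0,0],[0,0,0,0,0,0],[0,0,0,0,0,0]]}}

```text
clock: 13.32
ee_pos: [503.1, -202.0, 39.0]
eef_rot: [3.142, -0.001, -0.283]
ft_force: [0.2, 0.1, 0.7]
opening: 0.358
grasp_force: 0.0
```

{"api": "play_rows", "payload": {"series": [[-0.03,0,0.14,0,0,0],[0,0,0.135,0,0,0],[0,0,0,0,0,0],[0,0,0,0,0,0],[0,0,0,0,0,0]]}}

```text
clock: 13.73
ee_pos: [502.2, -201.7, 32.9]
eef_rot: [-3.142, 0.0, -0.283]
ft_force: [0.2, -0.2, -0.2]
opening: 0.364
grasp_force: 0.0
```

{"api": "play_rows", "payload": {"series": [[0,0,0,0,0,0],[0,0,0,0,0,0],[0,0,0,0,0,0],[0,0,0,0,0,0],[0,0,0,0,0,0]], "hand": 0}}

```text
clock: 14.15
ee_pos: [502.3, -201.8, 33.1]
eef_rot: [-3.142, -0.0, -0.283]
ft_force: [-1.7, 0.6, 5.8]
opening: 0.186
grasp_force: 58.9
```

{"api": "play_rows", "payload": {"series": [[0,0,-0.1,0,0,0],[0,0,-0.4,0,0,0],[0,0,-0.8,0,0,0],[0,0,-0.2,0,0,0],[0,0,0,0,0,0]]}}

```text
clock: 14.57
ee_pos: [502.9, -202.1, 64.0]
eef_rot: [3.141, -0.002, -0.283]
ft_force: [0.2, 0.6, -0.9]
opening: 0.182
grasp_force: 58.7
```

```bash
python3 - <<'E'
from h import *
s=shot("wrist","w7",False); print(s["opening"],s["grasp_force"],s["ft_force"]); 
boardcells("w7",s)
im,d,K,P=load("w7.npz"); W=toworld_all(d,K,P); T=s["ee_pos"]; hsv=cv2.cvtColor(im,cv2.COLOR_BGR2HSV)
m=(hsv[...,0]>118)&(hsv[...,0]<165)&(hsv[...,1]>50)&(d>0)&(abs(W[...,2]-T[2])<15)
a=(W[...,:2]-O)@E; b=(W[...,:2]-O)@N; m&=(abs(a)<40)&(abs(b-22)<14); X=W[m]
print("held a",np.percentile(a[m],[1,99]).round(1),"b",np.percentile(b[m],[2,98]).round(1),"z",np.percentile(X[:,2],[50,95]).round(1))
E
```

```text
0.1822006424599622 58.72914193198085 [ 0.15751932  0.64948013 -0.92891034]
TCP [ 502.9 -202.1   64. ] a,b -1.3 22.1 yaw -16.22 t 14.5667
short_b no cell
long_a no cell
long_b a [-28.3  31.9] b [-29.5 -13.9] -21.7 z [30.1 31.8]
short_a a [-13.5  17.5] b [-71.4 -57.4] -64.4 z [30.1 31.8]
held a [-16.4  14.1] b [13.7 28.7] z [61.2 62.7]
```

{"api": "play_rows", "payload": {"series": [[0.065,-0.3,0,0,0,0],[0,-0.6,0,0,0,0],[0,-0.6,0,0,0,0],[0,-0.5,0,0,0,0],[0,-0.2,0,0,0,0]]}}

```text
clock: 15.03
ee_pos: [516.4, -156.9, 62.3]
eef_rot: [-3.14, 0.001, -0.28]
ft_force: [0.2, 0.2, -0.4]
opening: 0.183
grasp_force: 58.7
```

{"api": "play_rows", "payload": {"series": [[0,0,0.2,0,0,0],[0,0,0.4,0,0,0],[0,0,0.3,0,0,0],[0,0,0.1,0,0,0],[0,0,0,0,0,0]]}}

```text
clock: 15.45
ee_pos: [515.2, -160.3, 42.1]
eef_rot: [3.141, 0.001, -0.284]
ft_force: [0.5, 0.5, -0.2]
opening: 0.181
grasp_force: 58.7
```

{"api": "play_rows", "payload": {"series": [[0,0,0,0,0,0],[0,0,0,0,0,0],[0,0,0,0,0,0],[0,0,0,0,0,0],[0,0,0,0,0,0]]}}

```text
clock: 15.87
ee_pos: [515.9, -159.9, 43.1]
eef_rot: [3.142, -0.0, -0.283]
ft_force: [-0.6, 0.5, -0.3]
opening: 0.181
grasp_force: 58.7
```

```bash
python3 - <<'E'
from h import *
s=shot("wrist","w8",False)
boardcells("w8",s); holders("w8",-16.2)
E
```

```text
TCP [ 515.9 -159.9   43.1] a,b -0.6 66.3 yaw -16.23 t 15.8667
short_b a [-15.8  14.7] b [58.  72.6] 65.3 z [40.2 41.7]
long_a no cell
long_b a [-28.3  32.2] b [-27.  -13.4] -20.2 z [30.  31.8]
short_a a [-13.7  22.2] b [-69.9 -56.9] -63.4 z [29.2 31.7]
short_b 1 499 a [21.  23.2 24.2] b [54.1 77.8] bmid 65.9 slope 0.3
short_b -1 few 5
long_a 1 491 a [36.2 38.1 39.1] b [10.3 34.8] bmid 22.5 slope -0.2
long_a -1 few 0
long_b 1 519 a [36.1 38.2 39.2] b [-33.3  -9.1] bmid -21.2 slope -0.4
long_b -1 551 a [-36.4 -34.1 -18.4] b [-34.1  -9.2] bmid -21.6 slope 13.7
short_a 1 515 a [21.3 23.3 24.2] b [-77.5 -52.8] bmid -65.1 slope -0.8
short_a -1 383 a [-21.4 -19.6 -18.5] b [-77.8 -53.1] bmid -65.4 slope -0.3
```

{"api": "play_rows", "payload": {"series": [[0.03,-0.02,0.16,0,0,0],[0,0,0.16,0,0,0],[0,0,0.17,0,0,0],[0,0,0,0,0,0],[0,0,0,0,0,0]]}}

```text
clock: 16.33
ee_pos: [516.6, -159.5, 33.2]
eef_rot: [-3.141, -0.0, -0.283]
ft_force: [-0.4, 1.9, 5.0]
opening: 0.183
grasp_force: 59.4
```

{"api": "play_rows", "payload": {"series": [[0,0,0,0,0,0],[0,0,0,0,0,0],[0,0,0,0,0,0],[0,0,0,0,0,0],[0,0,0,0,0,0]], "hand": 0.36}}

```text
clock: 16.75
ee_pos: [516.4, -159.6, 33.0]
eef_rot: [3.141, 0.0, -0.283]
ft_force: [0.6, -0.8, 1.2]
opening: 0.362
grasp_force: 0.0
```

{"api": "play_rows", "payload": {"series": [[0,0,-0.3,0,0,0],[0,0,-0.5,0,0,0],[0,0,-0.8,0,0,0],[0,0,-0.9,0,0,0],[0,0,-0.9,0,0,0]]}}

```text
clock: 17.17
ee_pos: [516.3, -159.8, 102.6]
eef_rot: [3.141, 0.0, -0.284]
ft_force: [0.9, -0.2, 0.9]
opening: 0.357
grasp_force: 0.0
```

{"api": "play_rows", "payload": {"series": [[0,0,-0.6,0,0,0],[0,0,-0.4,0,0,0],[0,0,0,0,0,0],[0,0,0,0,0,0],[0,0,0,0,0,0]]}}

```text
clock: 17.58
ee_pos: [516.2, -159.2, 120.5]
eef_rot: [-3.141, 0.001, -0.283]
ft_force: [0.0, 0.1, -0.6]
opening: 0.359
grasp_force: 0.0
```

```bash
python3 - <<'E'
from h import *
s=shot("wrist","w9",False)
boardcells("w9",s); print(s["q"].round(2))
E
```

```text
TCP [ 516.2 -159.2  120.5] a,b -0.5 67.0 yaw -16.22 t 17.5833
short_b a [-15.4  15. ] b [59.1 73.7] 66.4 z [30.3 31.8]
long_a no cell
long_b a [-28.2  31.7] b [-28.7 -13.8] -21.3 z [30.1 31.8]
short_a a [-13.4  17.4] b [-70.4 -57.4] -63.9 z [30.  31.8]
[-0.36  0.75  0.98  1.96 -0.81  0.89 -0.8 ]
```

The short cell is seated too. I go to cell 2 and turn to yaw 147°, so that tool x points to its plus end.

{"api": "play_rows", "payload": {"series": [[-0.419,-0.734,0,0,0,0],[-0.419,-0.734,0,0,0,0],[-0.419,-0.734,0,0,0,0],[-0.419,-0.734,0,0,0,0],[-0.419,-0.734,0,0,0,0]], "hand": 0.7}}

```text
clock: 18.05
ee_pos: [496.1, -76.7, 120.4]
eef_rot: [3.141, 0.001, -0.284]
ft_force: [0.7, 0.2, 0.5]
opening: 0.705
grasp_force: 0.0
```

{"api": "play_rows", "payload": {"series": [[-0.419,-0.734,0,0,0,0],[-0.419,-0.734,0,0,0,0],[-0.419,-0.734,0,0,0,0],[-0.419,-0.734,0,0,0,0],[-0.419,-0.734,0,0,0,0]]}}

```text
clock: 18.47
ee_pos: [476.4, 5.5, 120.4]
eef_rot: [3.141, 0.001, -0.284]
ft_force: [-0.4, -0.5, -0.4]
opening: 0.7
grasp_force: 0.0
```

{"api": "play_rows", "payload": {"series": [[-0.419,-0.734,0,0,0,0],[-0.419,-0.734,0,0,0,0],[-0.419,-0.734,0,0,0,0],[-0.419,-0.734,0,0,0,0],[-0.419,-0.734,0,0,0,0]]}}

```text
clock: 18.88
ee_pos: [456.8, 87.6, 120.5]
eef_rot: [3.141, 0.001, -0.283]
ft_force: [0.7, 0.7, 0.2]
opening: 0.702
grasp_force: 0.0
```

{"api": "play_rows", "payload": {"series": [[0,0,0,0,0,-0.0725],[0,0,0,0,0,-0.0725],[0,0,0,0,0,-0.0725],[0,0,0,0,0,-0.0725],[0,0,0,0,0,-0.0725]]}}

```text
clock: 19.3
ee_pos: [457.0, 86.9, 120.5]
eef_rot: [3.141, 0.001, 0.292]
ft_force: [-0.0, -0.8, -0.5]
opening: 0.7
grasp_force: 0.0
```

{"api": "play_rows", "payload": {"series": [[0,0,0,0,0,-0.0725],[0,0,0,0,0,-0.0725],[0,0,0,0,0,-0.0725],[0,0,0,0,0,-0.0725],[0,0,0,0,0,-0.0725]]}}

```text
clock: 19.72
ee_pos: [457.0, 86.8, 120.5]
eef_rot: [-3.141, 0.001, 0.861]
ft_force: [0.7, -0.2, 0.0]
opening: 0.7
grasp_force: 0.0
```

{"api": "play_rows", "payload": {"series": [[0,0,0,0,0,-0.0725],[0,0,0,0,0,-0.0725],[0,0,0,0,0,-0.0725],[0,0,0,0,0,-0.0725],[0,0,0,0,0,-0.0725]]}}

```text
clock: 20.13
ee_pos: [457.0, 86.8, 120.5]
eef_rot: [-3.141, 0.001, 1.43]
ft_force: [0.2, 0.4, -0.4]
opening: 0.702
grasp_force: 0.0
```

{"api": "play_rows", "payload": {"series": [[0,0,0,0,0,-0.0725],[0,0,0,0,0,-0.0725],[0,0,0,0,0,-0.0725],[0,0,0,0,0,-0.0725],[0,0,0,0,0,-0.0725]]}}

```text
clock: 20.55
ee_pos: [457.0, 86.8, 120.5]
eef_rot: [-3.14, -0.0, 2.0]
ft_force: [-0.9, -0.1, -0.2]
opening: 0.698
grasp_force: 0.0
```

{"api": "play_rows", "payload": {"series": [[0,0,0,0,0,-0.0725],[0,0,0,0,0,-0.0725],[0,0,0,0,0,-0.0725],[0,0,0,0,0,-0.0725],[0,0,0,0,0,-0.0725]]}}

```text
clock: 20.97
ee_pos: [456.9, 86.8, 120.5]
eef_rot: [-3.141, -0.001, 2.569]
ft_force: [0.2, -0.1, -1.1]
opening: 0.699
grasp_force: 0.0
```

{"api": "play_rows", "payload": {"series": [[0,0,0,0,0,0],[0,0,0,0,0,0],[0,0,0,0,0,0],[0,0,0,0,0,0],[0,0,0,0,0,0]]}}

```text
clock: 21.38
ee_pos: [457.3, 87.0, 121.0]
eef_rot: [-3.141, -0.0, 2.562]
ft_force: [-0.6, 0.4, 0.5]
opening: 0.7
grasp_force: 0.0
```

```bash
cat >> h.py <<'E'
def toolcell(tag,s,z0,z1):
    "purple cloud in tool axes about the TCP"
    im,d,K,P=load(tag+".npz"); W=toworld_all(d,K,P); hsv=cv2.cvtColor(im,cv2.COLOR_BGR2HSV); T=s["ee_pos"]; y=s["eef_rot"][2]
    D=W[...,:2]-T[:2]; a=D@[np.cos(y),np.sin(y)]; b=D@[np.sin(y),-np.cos(y)]
    m=(hsv[...,0]>118)&(hsv[...,0]<165)&(hsv[...,1]>50)&(d>0)&(abs(a)<55)&(abs(b)<30)&(W[...,2]>z0)&(W[...,2]<z1)
    a,b,z=a[m],b[m],W[...,2][m]
    print("TCP",T.round(1),"yaw",np.degrees(y).round(2),"n",m.sum(),"tx",np.percentile(a,[1,99]).round(1),"ty",np.percentile(b,[2,50,98]).round(1),"z",np.percentile(z,[50,95]).round(1),"tilt(+ = turn -rz? db/da deg)",np.degrees(np.arctan(np.polyfit(a,b,1)[0])).round(2),"t",s["clock"])
E
python3 - <<'E'
from h import *
s=shot("wrist","w10",False); toolcell("w10",s,12,22); print(s["q"].round(2))
E
```

```text
TCP [457.3  87.  121. ] yaw 146.8 n 1288 tx [-29.1  29.9] ty [-6.3  0.5  6.9] z [17.5 19. ] tilt(+ = turn -rz? db/da deg) 0.01 t 21.3833
[-0.45  0.45  0.22  2.13 -0.18  0.57  0.9 ]
```

{"api": "play_rows", "payload": {"series": [[0,0,0.8,0,0,0],[0,0,1,0,0,0],[0,0,1,0,0,0],[0,0,1,0,0,0],[0,0,0.7,0,0,0]]}}

```text
clock: 21.85
ee_pos: [457.0, 87.0, 29.7]
eef_rot: [-3.141, -0.0, 2.563]
ft_force: [-0.6, -0.0, -0.1]
opening: 0.695
grasp_force: 0.0
```

{"api": "play_rows", "payload": {"series": [[0,0,0.3,0,0,0],[0,0,0.1,0,0,0],[0,0,0,0,0,0],[0,0,0,0,0,0],[0,0,0,0,0,0]]}}

```text
clock: 22.27
ee_pos: [457.8, 87.0, 23.9]
eef_rot: [3.141, 0.001, 2.564]
ft_force: [-0.1, 0.1, -0.1]
opening: 0.7
grasp_force: 0.0
```

{"api": "play_rows", "payload": {"series": [[0,0,0.1,0,0,0],[0,0,0.1,0,0,0],[0,0,0,0,0,0],[0,0,0,0,0,0],[0,0,0,0,0,0]]}}

```text
clock: 22.68
ee_pos: [457.3, 86.9, 19.1]
eef_rot: [-3.142, -0.0, 2.564]
ft_force: [0.5, 0.4, 0.7]
opening: 0.699
grasp_force: 0.0
```

{"api": "play_rows", "payload": {"series": [[0,0,0,0,0,0],[0,0,0,0,0,0],[0,0,0,0,0,0],[0,0,0,0,0,0],[0,0,0,0,0,0]], "hand": 0}}

```text
clock: 23.1
ee_pos: [457.4, 86.9, 19.3]
eef_rot: [3.141, 0.0, 2.564]
ft_force: [-0.7, 0.2, 5.1]
opening: 0.188
grasp_force: 58.6
```

{"api": "play_rows", "payload": {"series": [[0,0,0,0,0,0],[0,0,0,0,0,0],[0,0,0,0,0,0],[0,0,0,0,0,0],[0,0,0,0,0,0]]}}

```text
clock: 23.52
ee_pos: [457.4, 86.9, 19.3]
eef_rot: [3.141, 0.0, 2.564]
ft_force: [-0.9, 0.1, 5.3]
opening: 0.183
grasp_force: 58.6
```

{"api": "play_rows", "payload": {"series": [[0,0,-1,0,0,0],[0,0,-1,0,0,0],[0,0,-1,0,0,0],[0,0,-1,0,0,0],[0,0,-1,0,0,0]]}}

```text
clock: 23.93
ee_pos: [457.1, 86.8, 120.0]
eef_rot: [-3.141, -0.0, 2.564]
ft_force: [0.4, 0.5, -0.3]
opening: 0.188
grasp_force: 59.1
```

{"api": "play_rows", "payload": {"series": [[0,0,0,0,0,0.0725],[0,0,0,0,0,0.0725],[0,0,0,0,0,0.0725],[0,0,0,0,0,0.0725],[0,0,0,0,0,0.0725]]}}

```text
clock: 24.35
ee_pos: [457.2, 87.0, 119.1]
eef_rot: [3.142, -0.0, 1.989]
ft_force: [-0.1, -0.5, 0.0]
opening: 0.185
grasp_force: 59.1
```

{"api": "play_rows", "payload": {"series": [[0,0,0,0,0,0.0725],[0,0,0,0,0,0.0725],[0,0,0,0,0,0.0725],[0,0,0,0,0,0.0725],[0,0,0,0,0,0.0725]]}}

```text
clock: 24.77
ee_pos: [457.2, 87.0, 119.0]
eef_rot: [-3.141, 0.0, 1.42]
ft_force: [0.1, -0.2, -0.2]
opening: 0.186
grasp_force: 59.1
```

{"api": "play_rows", "payload": {"series": [[0,0,0,0,0,0.0725],[0,0,0,0,0,0.0725],[0,0,0,0,0,0.0725],[0,0,0,0,0,0.0725],[0,0,0,0,0,0.0725]]}}

```text
clock: 25.18
ee_pos: [457.2, 87.0, 119.1]
eef_rot: [-3.141, 0.0, 0.85]
ft_force: [-0.2, -0.8, -1.0]
opening: 0.184
grasp_force: 59.1
```

{"api": "play_rows", "payload": {"series": [[0,0,0,0,0,0.0725],[0,0,0,0,0,0.0725],[0,0,0,0,0,0.0725],[0,0,0,0,0,0.0725],[0,0,0,0,0,0.0725]]}}

```text
clock: 25.6
ee_pos: [457.2, 87.1, 119.0]
eef_rot: [-3.141, 0.0, 0.281]
ft_force: [0.3, 0.1, -0.7]
opening: 0.183
grasp_force: 59.1
```

{"api": "play_rows", "payload": {"series": [[0,0,0,0,0,0.0725],[0,0,0,0,0,0.0725],[0,0,0,0,0,0.0725],[0,0,0,0,0,0.0725],[0,0,0,0,0,0.0725]]}}

```text
clock: 26.02
ee_pos: [457.2, 87.1, 119.0]
eef_rot: [-3.142, 0.0, -0.289]
ft_force: [0.3, 0.2, -0.4]
opening: 0.183
grasp_force: 59.1
```

{"api": "play_rows", "payload": {"series": [[0.317,0.66,0,0,0,0],[0.317,0.66,0,0,0,0],[0.317,0.66,0,0,0,0],[0.317,0.66,0,0,0,0],[0.317,0.66,0,0,0,0]]}}

```text
clock: 26.43
ee_pos: [469.2, 14.2, 118.9]
eef_rot: [3.141, 0.0, -0.283]
ft_force: [-0.4, 0.2, -0.7]
opening: 0.184
grasp_force: 59.1
```

{"api": "play_rows", "payload": {"series": [[0.317,0.66,0,0,0,0],[0.317,0.66,0,0,0,0],[0.317,0.66,0,0,0,0],[0.317,0.66,0,0,0,0],[0.317,0.66,0,0,0,0]]}}

```text
clock: 26.85
ee_pos: [481.3, -58.1, 119.0]
eef_rot: [-3.141, 0.0, -0.283]
ft_force: [-0.5, 0.8, 0.1]
opening: 0.186
grasp_force: 59.1
```

{"api": "play_rows", "payload": {"series": [[0.317,0.66,0,0,0,0],[0.317,0.66,0,0,0,0],[0.317,0.66,0,0,0,0],[0.317,0.66,0,0,0,0],[0.317,0.66,0,0,0,0]]}}

```text
clock: 27.27
ee_pos: [493.3, -130.3, 118.9]
eef_rot: [-3.141, 0.0, -0.283]
ft_force: [-0.4, 0.6, -0.3]
opening: 0.188
grasp_force: 59.1
```

{"api": "play_rows", "payload": {"series": [[0.317,0.66,0,0,0,0],[0.317,0.66,0,0,0,0],[0.317,0.66,0,0,0,0],[0.317,0.66,0,0,0,0],[0.317,0.66,0,0,0,0]]}}

```text
clock: 27.68
ee_pos: [505.2, -202.5, 118.9]
eef_rot: [-3.141, 0.001, -0.283]
ft_force: [0.7, 0.1, -0.0]
opening: 0.186
grasp_force: 59.1
```

{"api": "play_rows", "payload": {"series": [[0,0,0,0,0,0],[0,0,0,0,0,0],[0,0,0,0,0,0],[0,0,0,0,0,0],[0,0,0,0,0,0]]}}

```text
clock: 28.1
ee_pos: [505.3, -200.9, 119.0]
eef_rot: [-3.141, 0.001, -0.282]
ft_force: [0.1, 0.2, -0.0]
opening: 0.187
grasp_force: 59.1
```

```bash
python3 - <<'E'
from h import *
s=shot("wrist","w11",False); print(s["opening"],s["grasp_force"]); T=s["ee_pos"]
print("a,b",((T[:2]-O)@E).round(1),((T[:2]-O)@N).round(1)); toolcell("w11",s,T[2]-14,T[2]+8); holders("w11",-16.2)
E
```

```text
0.186780528499492 59.11830729455687
a,b 0.6 23.9
TCP [ 505.3 -200.9  119. ] yaw -16.17 n 3666 tx [-29.3  30.2] ty [-6.7  0.8  8.4] z [116.8 118.3] tilt(+ = turn -rz? db/da deg) -0.1 t 28.1
short_b 1 211 a [21.3 23.  24.2] b [52.8 76.8] bmid 64.8 slope 2.7
short_b -1 165 a [-20.9 -19.3 -12.7] b [53.5 77.3] bmid 65.4 slope -4.9
long_a 1 187 a [36.5 38.  39.1] b [10.3 33.4] bmid 21.9 slope 0.1
long_a -1 few 0
long_b 1 221 a [22.6 37.9 39.2] b [-33.4  -9.3] bmid -21.3 slope 12.2
long_b -1 276 a [-36.4 -33.8 -11.2] b [-33.6 -10. ] bmid -21.8 slope 6.5
short_a 1 204 a [21.4 23.2 24.2] b [-76.9 -53.1] bmid -65.0 slope 2.9
short_a -1 153 a [-20.9 -19.4 -18.4] b [-77.5 -53.2] bmid -65.4 slope -2.5
```

{"api": "play_rows", "payload": {"series": [[-0.055,0.0625,0.5,0,0,0],[0,0,0.8,0,0,0],[0,0,0.9,0,0,0],[0,0,0.8,0,0,0],[0,0,0.5,0,0,0]]}}

```text
clock: 28.57
ee_pos: [503.1, -202.2, 47.1]
eef_rot: [-3.141, 0.002, -0.283]
ft_force: [-0.0, -0.5, -0.1]
opening: 0.185
grasp_force: 59.1
```

{"api": "play_rows", "payload": {"series": [[0,0,0.3,0,0,0],[0,0,0,0,0,0],[0,0,0,0,0,0],[0,0,0,0,0,0],[0,0,0,0,0,0]]}}

```text
clock: 28.98
ee_pos: [504.3, -203.1, 43.8]
eef_rot: [3.141, -0.001, -0.283]
ft_force: [0.2, 0.0, 0.4]
opening: 0.188
grasp_force: 59.1
```

```bash
python3 - <<'E'
from h import *
s=shot("wrist","w12",False); T=s["ee_pos"]
print("a,b",((T[:2]-O)@E).round(1),((T[:2]-O)@N).round(1)); toolcell("w12",s,T[2]-14,T[2]+8); holders("w12",-16.2)
E
```

```text
a,b 0.3 21.5
TCP [ 504.3 -203.1   43.8] yaw -16.23 n 3885 tx [-29.3  30.2] ty [-7.   0.8  8.8] z [41.7 43.2] tilt(+ = turn -rz? db/da deg) -0.02 t 28.9833
short_b 1 504 a [21.1 23.3 24.2] b [52.8 77.6] bmid 65.2 slope 2.2
short_b -1 432 a [-21.5 -19.5 -14. ] b [53.1 77.7] bmid 65.4 slope -3.7
long_a 1 515 a [35.8 38.  39.1] b [10.  33.7] bmid 21.9 slope -1.5
long_a -1 22 a [-36.8 -34.9 -33.3] b [10.6 30.4] bmid 20.5 slope 0.3
long_b 1 529 a [35.8 37.9 39.1] b [-33.5  -9.2] bmid -21.4 slope 6.2
long_b -1 168 a [-26.1 -18.3  -9. ] b [-30.3 -14.1] bmid -22.2 slope -2.2
short_a 1 484 a [21.3 23.3 24.3] b [-77.5 -53.2] bmid -65.3 slope -0.6
short_a -1 406 a [-21.6 -19.5 -18.5] b [-77.6 -53.1] bmid -65.4 slope -0.1
```

{"api": "play_rows", "payload": {"series": [[-0.04,-0.055,0.1,0,0,0],[0,0,0.15,0,0,0],[0,0,0.15,0,0,0],[0,0,0.12,0,0,0],[0,0,0,0,0,0]]}}

```text
clock: 29.45
ee_pos: [503.4, -201.5, 32.6]
eef_rot: [-3.141, -0.0, -0.283]
ft_force: [0.1, 0.8, -0.8]
opening: 0.183
grasp_force: 59.6
```

{"api": "play_rows", "payload": {"series": [[0,0,0,0,0,0],[0,0,0,0,0,0],[0,0,0,0,0,0],[0,0,0,0,0,0],[0,0,0,0,0,0]]}}

```text
clock: 29.87
ee_pos: [503.4, -201.5, 32.6]
eef_rot: [-3.141, 0.0, -0.283]
ft_force: [0.0, 0.7, 0.0]
opening: 0.182
grasp_force: 59.9
```

{"api": "play_rows", "payload": {"series": [[0,0,0,0,0,0],[0,0,0,0,0,0],[0,0,0,0,0,0],[0,0,0,0,0,0],[0,0,0,0,0,0]], "hand": 0.34}}

```text
clock: 30.28
ee_pos: [503.4, -201.7, 32.7]
eef_rot: [3.141, -0.0, -0.283]
ft_force: [0.4, 0.6, -0.7]
opening: 0.337
grasp_force: 0.0
```

{"api": "play_rows", "payload": {"series": [[0,0,-0.2,0,0,0],[0,0,-0.5,0,0,0],[0,0,-0.9,0,0,0],[0,0,-1,0,0,0],[0,0,-1,0,0,0]]}}

```text
clock: 30.7
ee_pos: [503.1, -201.8, 106.2]
eef_rot: [3.141, 0.0, -0.284]
ft_force: [1.0, -0.6, 0.4]
opening: 0.34
grasp_force: 0.0
```

{"api": "play_rows", "payload": {"series": [[0,0,-1,0,0,0],[0,0,-1,0,0,0],[0,0,-0.5,0,0,0],[0,0,0,0,0,0],[0,0,0,0,0,0]]}}

```text
clock: 31.12
ee_pos: [503.6, -201.4, 154.8]
eef_rot: [-3.141, -0.001, -0.283]
ft_force: [-0.4, -0.4, -0.3]
opening: 0.344
grasp_force: 0.0
```

```bash
python3 - <<'E'
from h import *
s=shot("wrist","w13"); boardcells("w13",s); holders("w13",-16.2)
im,*_=load("w13.npz")
can=cv2.resize(im[90:330,130:450],None,fx=2.4,fy=2.4,interpolation=cv2.INTER_CUBIC); cv2.imwrite("pics/fin.png",np.clip(can.astype(float)*1.6,0,255).astype(np.uint8))
E
```

```text
TCP [ 503.6 -201.4  154.8] a,b -0.9 23.0 yaw -16.21 t 31.1167
short_b a [-15.3  14.6] b [59.  73.5] 66.3 z [30.3 31.9]
long_a a [-30.8  28.9] b [14.3 29.9] 22.1 z [30.1 31.8]
long_b a [-28.3  31.4] b [-28.9 -14.2] -21.6 z [30.2 31.9]
short_a a [-13.1  17. ] b [-71.9 -57.9] -64.9 z [30.2 31.8]
short_b 1 160 a [21.2 23.1 24.2] b [52.8 77.1] bmid 65.0 slope 2.3
short_b -1 125 a [-21.  -19.4 -14.9] b [53.3 77.6] bmid 65.4 slope -4.4
long_a 1 170 a [20.2 37.6 39.2] b [10.1 33.2] bmid 21.7 slope 16.7
long_a -1 133 a [-35.8 -34.1 -14.2] b [10.3 33.4] bmid 21.9 slope -21.3
long_b 1 173 a [19.6 37.6 39.2] b [-33.3  -9.4] bmid -21.3 slope 15.5
long_b -1 143 a [-36.4 -34.2 -13.6] b [-33.7 -10.1] bmid -21.9 slope -20.5
short_a 1 163 a [19.  23.1 24.2] b [-76.9 -53.5] bmid -65.2 slope 3.8
short_a -1 121 a [-21.  -19.4 -18.4] b [-77.5 -53.3] bmid -65.4 slope -2.6
```

View pics/fin.png

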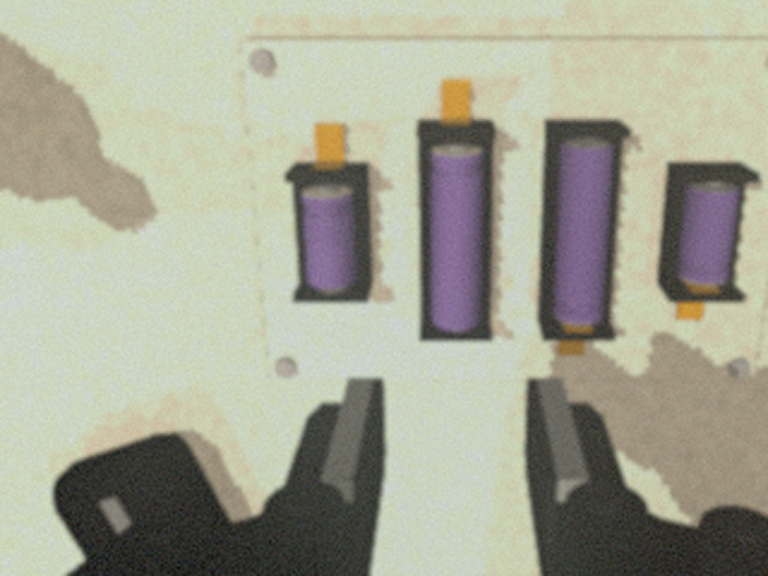

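All four cells lie at the same height as the one that was already right, with plus ends at the tongues, and the gripper is clear. I hand in.

```bash
python3 -c "
from rig import ticket
print(ticket.job_done())"
```

```text
the job is handed in; nothing more can be done
None
```

The job is handed in at about 31 s: both long cells are in the long holders and the short cell is in the empty short holder, all fully down with plus ends at the brass tongues; the arm kept clear of the bottle, though I took no last picture of it.

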